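Reset the tripped ring of the laundry-room hot plate

TASK

The cut-out of the hot plate's big ring has tripped, and the lidded pot on that ring covers its reset hole. Slide the pot across onto the middle of the small ring without lifting or tipping it; then take the reset pin out of its wooden block, put its thin end down through the reset hole beside the big ring and press the recessed button fully down. Finish while still gripping the pin and holding the button down with it, the pot left on the small ring and the jug, jar and tub left alone.

Things in the scene. Friction and masses are not known exactly. Their poses are not given: they have to be found in the camera images.
- pot: Round aluminium pot, 150 mm diameter, with a steel lid fixed on (lid rim 156 mm) and two steel loop handles, one each side (along its own +x and -x, reaching 98 mm from its axis, 66 mm up, bar 8 mm thick). Lid top is 92 mm above the underside; on its centre stands a black cylindrical knob, 28 mm diameter, from 92 to 126 mm up. About 0.6 to 0.9 kg. Origin: centre of the underside; z up.
- hob_frame: White twin hot plate, fixed: 230 mm front to back, 400 mm wide, one flat cooking surface 70 mm above the table. Two dark discs (rings) flush with it, 200 mm apart side by side, each in the middle of its half. Origin: under its centre, at table height. x points from the front edge (control knobs, nearer the robot) to the back, y to the left, z up.
- big_ring (a point): Centre of the larger dark disc (112 mm diameter), on the cooking surface, 70 mm above the table. The pot starts on this ring, within about 8 mm of centred; it may be the left or the right one. Axes as for the hot plate.
- small_ring (a point): Centre of the smaller dark disc (80 mm diameter) of the hot plate, flush with the cooking surface, 70 mm above the table; axes as for the big ring. The pot belongs here, its centre over this point.
- reset_hole (a point): Centre of the mouth of the round reset hole, 14 mm diameter, in the cooking surface, 66 mm from the big ring's centre straight towards the front edge, just outside the dark disc; hidden under the pot at the start. The top plate is 10 mm thick and hollow below; the top of the button lies 25 mm below the mouth. z up.
- reset_button (a joint): Travel of the recessed white reset button, pressed straight down: 0 up, 0.006 m fully down against its stop. It is a 20 mm wide flat disc under the 14 mm hole. It springs back: 2 N starts it, about 5 N holds it fully down.
- pin: Reset pin standing upright, handle up, in its wooden block: a steel shaft 6 mm diameter and 60 mm long, then a steel collar 24 mm diameter from 60 to 64 mm, then a round wooden handle 16 mm diameter from 64 to 133 mm above the tip. 60 g. Origin: the thin end's tip; z points from the tip to the handle.
- pin_block: Fixed wooden block, 60 x 60 x 65 mm high, with a 9 mm vertical through hole in its middle for the pin's shaft; the pin's collar rests on its top, the tip 5 mm above the table. Origin: centre of the underside.
- jug: Bystander: loose white plastic bottle, 84 mm diameter, 200 mm high. Origin: centre of its underside.
- jar: Bystander: loose glass jar with steel cap, 70 mm diameter, 100 mm high. Origin: centre of its underside.
- tub: Bystander: loose open yellow plastic tub, 110 mm rim diameter, 80 mm high. Origin: centre of its underside.
Mind the look-alikes: they are no part of the job. Of the things that look like the pot, the middle-sized one is meant.

How it is judged:
On the way, in this order (a step that is already met when the one before it is completed fails the run):
1. the pot stands at rest in the middle of the small ring (horizontal distance between pot and small_ring below 0.02 m and linear speed of pot below 0.02 m/s and angle between pot's own z axis and vertical below 0.06 rad and z of pot in the frame of small_ring between -0.006 and 0.006 m), for 0.3 s.
2. the pin, gripped and through the hole, has the button pressed down (value of joint reset_button above 0.0045 m and contact force between pin and reset_button above 1.5 N and contact force between the fingers and pin above 2 N and z of pin in the frame of reset_hole below -0.02 m and horizontal distance between pin and reset_hole below 0.012 m), for 0.2 s.
At the end, for the whole second after the job is handed in: The pot stands upright and at rest on the hot plate, its centre within 20 mm of the small ring's centre; the gripper grips the pin, whose tip is down through the reset hole, pressing on the button and holding it at least 4.5 of its 6 mm down (all of step 1 and all of step 2); the arm keeps its last pose, push and grip.
It fails at once if the pot is lifted off the cooking surface (over 12 mm) or pushed off it (z of pot in the frame of small_ring above 0.012 m or z of pot in the frame of small_ring below -0.012 m).
It fails at once if the pot is tipped (angle between pot's own z axis and vertical above 0.2 rad).
It fails at once if the jug is shoved or tipped (distance of jug from where it was at the start of the episode above 0.03 m or angle between jug's own z axis and vertical above 0.3 rad).
It fails at once if the jar is shoved or tipped (distance of jar from where it was at the start of the episode above 0.03 m or angle between jar's own z axis and vertical above 0.3 rad).
It fails at once if the tub is shoved or tipped (distance of tub from where it was at the start of the episode above 0.03 m or angle between tub's own z axis and vertical above 0.3 rad).
It also fails if it takes over 62 s, if anything falls off the work surface, if the arm or the gripper's body presses on something with over 40 N, if the wrist force passes 120 N, or if a joint passes its speed limit or range.

ROBOT

A 6-joint arm with a two-finger parallel gripper is mounted at the origin on the work surface. World frame = base frame: x ahead of the robot, y to its left, z up, the work surface at z = 0. Lengths are in m, angles in rad, forces in N, time in s.
With the tool pointing down it reaches from about 0.225 to 0.725 m from the base axis. Payload 3.1 kg.
Tool frame: the origin (TCP) lies on the centre line of the jaws, within the pads' length; the fingertips stand 22 mm ahead of it and the grasp point (between the pads) lies 3 mm ahead of it; z points along the fingers, y is the line along which they close (so a half turn about z gives the same grasp; the last joint's range is limited). The gripper opens to 85 mm and grips with 20 to 120 N. Pads are 22 mm wide; open, the fingers measure 114 mm over their backs; the gripper's body (76 mm by 85 mm) begins 54 mm behind the grasp point. The pads swing forward as they close: fully open they stand 13 mm farther back than shut.
Start: joints at [-1.471, 0.048, 0.099, 1.622, 0, 1.443], TCP at [0.119, -0.511, 0.253] pointing down, gripper open.
Joint ranges: [-2.91, 2.91], [-0.99, 1.94], [-1.21, 1.42], [-2.12, 2.29], [-1.49, 1.47], [-3.14, 3.14]. Speed limits (rad/s): [2.79, 2.79, 3.14, 3.14, 3.14, 3.14].

INTERFACE

Orientations are given as a 3x3 rotation matrix whose columns are the frame's x, y, z axes.
In Python, from workcell import observe, capture, sign_off gives the robot as it stands.
- The arm moves only by the tool move_arm, never from a script. Its arguments are lists of equal length, an entry for each row: "travel": the shift along the tool's x, y, z in fractions of the full range, 1 being 100 cm, a list of three; "dr": the turn, a rotation vector about the tool's x, y, z in parts of the range, where 1.0 means 180 degrees, a list of three. A call has 1 to 10 rows; each row is the pose to reach, as a shift and turn from the pose commanded when the call began, along the tool's axes at that moment; what a row does not reach only later rows make up. A row lasts 1/10 s, in which the tool goes at most 50 mm and 8.59 degrees, less where a joint would pass 70% of its speed; a pose out of reach is approached as far as the arm can. A shift or turn number past 1, either way, is cut back to 1. A call with a gripper value outside its range is refused whole. "grip" is the finger opening in m, from 0 to 0.0854, set as the call begins (left out, the last holds). The fingers move at their own pace and stop on an object; the grip force is fixed at half the most. Time passes only in rows, so rows that repeat a pose let the fingers close. It gives the time, the measured TCP pose, the force, the opening and the grip force at its end, in the units of the state.
- observe(): the state, without advancing time (a new reading comes with each control period).
- capture(name): name is "side" or "top" or "wrist"; returns a dict with "image" (420x560x3 uint8, blue, green, red), "mtx" (3x3 intrinsics, pixels), "position" and "orientation" of the camera in the world. Camera axes: x right, y down, z forward; pixel columns grow to the right and rows downward; lengths in m; the calibration is good to about 2 mm. A picture is of the moment at which its call begins. There is no depth.
- sign_off(): hands the job in; it is judged then, once.
The state is a dict: "time_s": time; "joints": joint angles; "dq": joint speeds; "joint_efforts": joint torques, N m; "position": TCP position; "orientation": TCP orientation; "ft_force": force on the tool from outside, world axes, zero at the start; "moment": the same for the moment, N m; "gripper_width": opening from 0.0 (shut) to 1.0 (fully open); "gripper_force": force on a finger pad.
Only numpy, scipy, OpenCV 4.12 (cv2) and the standard library are available. Lean on these libraries where they do the work, as an engineer would, in place of code of your own. Each camera call takes 0.05 s, during which the arm holds its last target. There are 200 camera calls.

## Working session

There is one attempt and no reset: what is moved stays moved. The work goes in short steps, Python scripts to look and compute and a tool call to move; the robot and the scene stay as the last step left them, time stands still between calls to the robot, and variables do not carry over. Pictures are saved under pics/ and viewed, at most 10 in all, crops included, and the job is handed in when it is done.

Besides the shell and the picture viewer there is one more tool, called by a JSON object that holds its "method" and its "body". move_arm: Moves the arm, as the interface text tells. Its arguments: {"type":"object","properties":{"travel":{"type":"array"},"dr":{"type":"array"},"grip":{"type":"number"}},"required":["travel","dr"]}

```bash
mkdir -p pics; cat > h.py <<'E'
import numpy as np, cv2
from workcell import observe, capture, sign_off
def ray(c,u,v):
    d=np.linalg.inv(c["mtx"])@[u,v,1.]; return np.array(c["position"]),np.array(c["orientation"])@d
def plane(c,u,v,z):
    p,d=ray(c,u,v); return p+d*(z-p[2])/d[2]
def proj(c,P):
    q=np.array(c["orientation"]).T@(np.array(P)-c["position"]); q=c["mtx"]@q; return q[:2]/q[2]
E
python3 - <<'E'
from h import *
for n in("top","side"):
    c=capture(n); cv2.imwrite(f"pics/{n}0.png",c["image"]); print(n,np.round(c["position"],3),np.round(c["orientation"],3).tolist(),c["mtx"].tolist())
s=observe();print(s["time_s"],s["position"],np.round(s["orientation"],3).tolist())
E
```

```text
top [0.255 0.066 1.562] [[0.019, -0.982, 0.19], [-1.0, -0.022, -0.012], [0.015, -0.189, -0.982]] [[488.7565071958957, 0.0, 276.56155465075136], [0.0, 488.7565071958957, 204.56342101487093], [0.0, 0.0, 1.0]]
side [ 0.256 -1.004  0.856] [[0.961, -0.15, 0.232], [-0.275, -0.566, 0.777], [0.015, -0.811, -0.585]] [[501.94620837305604, 0.0, 284.50597863713944], [0.0, 501.94620837305604, 203.79106107074017], [0.0, 0.0, 1.0]]
0.1 [ 0.11849762 -0.51092356  0.25220723] [[0.974, 0.226, -0.0], [0.226, -0.974, 0.002], [0.0, -0.002, -1.0]]
```

View pics/top0.png

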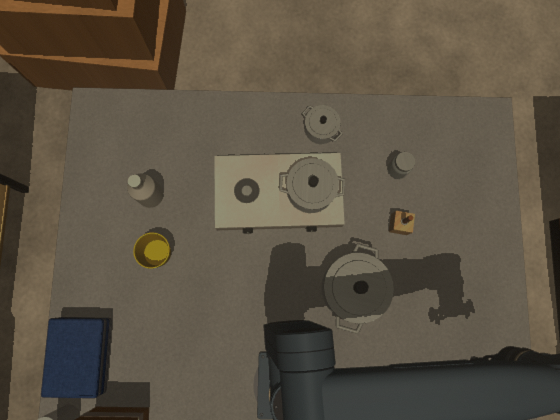

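View pics/side0.png

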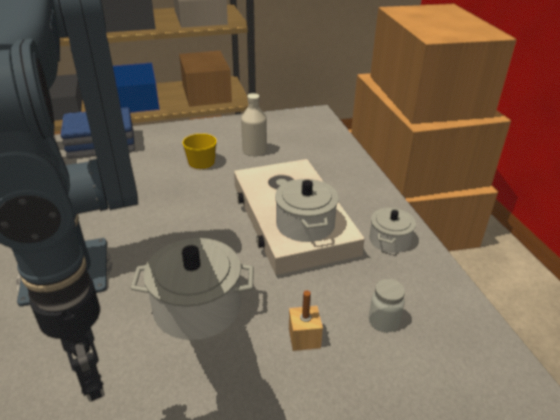

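Pot look-alikes in the top view are the large one on the table (360,287), the one on the hot plate (313,182) and the small one (322,121). The one at (313,182) is the middle-sized one and stands on the big ring, so it is the one meant. Also visible: small ring (247,190), pin and block (404,221), jug (142,185), tub (152,250), jar (403,162). In the side view the pin is at (306,305) and the knob at (307,188).

```bash
python3 - <<'E'
from h import *
c=capture("top"); im=c["image"]; cv2.imwrite("pics/crop1.png",cv2.resize(im[90:250,200:430],None,fx=3.4,fy=3.4,interpolation=cv2.INTER_CUBIC))
cv2.imwrite("pics/crop2.png",cv2.resize(capture("side")["image"][150:350,230:430],None,fx=3,fy=3,interpolation=cv2.INTER_CUBIC))
hsv=cv2.cvtColor(im,cv2.COLOR_BGR2HSV); g=hsv[...,2]
print("small ring bg samples",g[190,215:280:3], g[225,225])
def blobs(m,x0,y0,x1,y1,minA=8):
    mm=np.zeros_like(m);mm[y0:y1,x0:x1]=m[y0:y1,x0:x1]
    n,l,s,ct=cv2.connectedComponentsWithStats(mm)
    return [(s[i].tolist(),ct[i].round(1).tolist()) for i in range(1,n) if s[i,4]>=minA]
print("dark",blobs((g<110).astype(np.uint8),218,158,284,224))
print("knob",blobs((g<45).astype(np.uint8),290,160,340,210))
print("orange",blobs(((hsv[...,1]>110)&(hsv[...,0]<25)).astype(np.uint8),380,200,430,245))
# hob outline
m=((g>130)).astype(np.uint8); m[:, :205]=0; m[:,350:]=0; m[:148]=0; m[235:]=0
cs=max(cv2.findContours(m,0,2)[0],key=cv2.contourArea)
b=cv2.boxPoints(cv2.minAreaRect(cs)); print(b.round(1).tolist()); print([plane(c,*p,.07).round(3).tolist() for p in b])
E
```

```text
small ring bg samples [141 144 143 144 144 144 143  65  65 114 117 118 113  65  63 142 146 145
 146 144 144 144] 143
dark [([278, 172, 6, 18, 42], [280.0, 178.7]), ([234, 178, 26, 25, 441], [246.4, 190.3]), ([281, 187, 3, 3, 8], [282.1, 188.1])]
knob [([309, 177, 9, 10, 48], [313.1, 181.3])]
orange [([390, 211, 25, 24, 437], [402.3, 222.5])]
[[213.0, 156.0], [341.5, 152.5], [343.3999938964844, 223.5], [215.0, 227.10000610351562]]
[[0.695, 0.252, 0.07], [0.716, -0.155, 0.07], [0.488, -0.16, 0.07], [0.468, 0.236, 0.07]]
```

View pics/crop1.png

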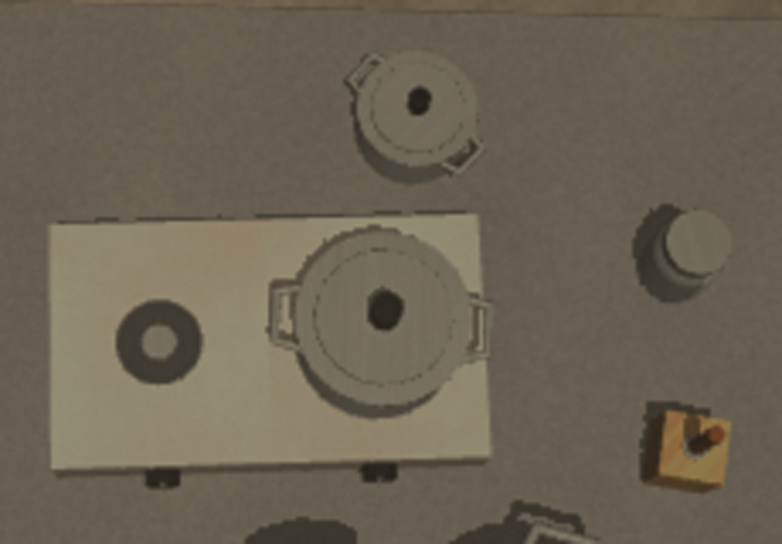

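View pics/crop2.png

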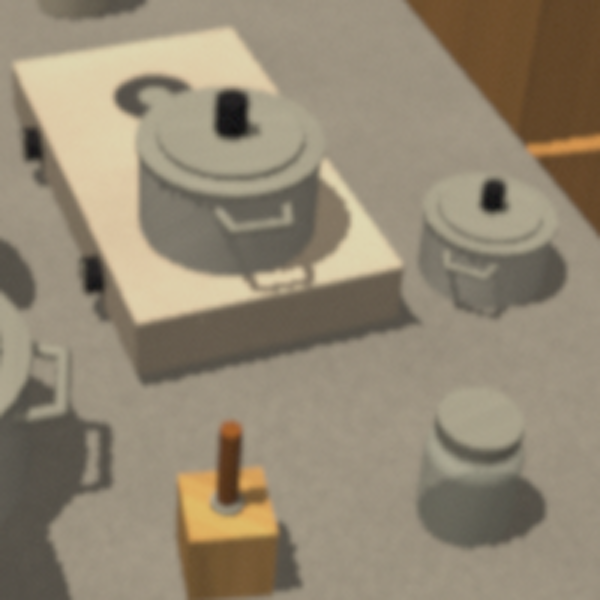

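Confirmed: the pot at (313,182) is the middle-sized one, it covers the big (right) ring, and its black knob is clear. The pin stands upright in the block with its handle up.

```bash
cat >> h.py <<'E'
def tri(c1,p1,c2,p2):
    a,d=ray(c1,*p1); b,e=ray(c2,*p2); t=np.linalg.lstsq(np.c_[d,-e],b-a,rcond=None)[0]
    return (a+d*t[0]+b+e*t[1])/2, np.linalg.norm(a+d*t[0]-b-e*t[1])
def cen(m,x0,y0,x1,y1):
    n,l,s,ct=cv2.connectedComponentsWithStats(m[y0:y1,x0:x1].astype(np.uint8)); i=1+np.argmax(s[1:,4]); return ct[i]+[x0,y0], s[i].tolist()
E
python3 - <<'E'
from h import *
t=capture("top"); s=capture("side"); it=t["image"];iS=s["image"]
gt=it.max(2);gs=iS.max(2)
# hob edges
crop=lambda a,b:(a/3.4+200-.35,b/3.4+90-.35)
Q=[plane(t,*crop(*p),.07) for p in((50,224),(477,213),(491,460),(50,470))]; print("corners",np.round(Q,3).tolist(),np.mean(Q,0).round(3))
for a,b in((1,0),(2,3)):
    d=Q[b]-Q[a]; print("yaw",np.degrees(np.arctan2(-d[0],d[1])),np.linalg.norm(d))
r,_=cen(gt<110,230,172,266,210); print("small top",r,plane(t,*r,.07))
r,b=cen(gs<90,260,170,306,195); print("small side",r,b,plane(s,*r,.07))
k,_=cen(gt<45,295,165,335,200); k2,b2=cen(gs<45,295,175,320,200); print("knob",k,k2,b2,tri(t,k,s,k2), "expect z~.18-.19")
# pin: side handle mask
hs=cv2.cvtColor(iS,cv2.COLOR_BGR2HSV)
m=(hs[...,2]<190)&(hs[...,1]>150)&(hs[...,0]<12)
h2,b3=cen(m,296,285,320,318); print("handle side",h2,b3)
ht=cv2.cvtColor(it,cv2.COLOR_BGR2HSV); mt=(ht[...,1]>110)&(ht[...,0]<12)
h1,b4=cen(mt,385,205,430,245); print("handle top",h1,b4)
p1=crop(717,433); p2=(230/3+230-.3,431/3+150-.3)
print("pin top tri",tri(t,p1,s,p2),plane(t,*p1,.138),plane(s,*p2,.138))
p=(228/3+230,505/3+150); print("collar side",plane(s,*p,.069))
E
```

```text
corners [[0.697, 0.248, 0.07], [0.717, -0.15, 0.07], [0.484, -0.162, 0.07], [0.466, 0.238, 0.07]] [0.591 0.044 0.07 ]
yaw 2.8976159883337553 0.39883189432068666
yaw 2.5383199348817995 0.4002183284013388
small top [246.43409091 190.30681818] [0.58632715 0.14316222 0.07      ]
small side [303.58490566 187.60377358] [42, 11, 4, 14, 53] [0.63983362 0.10008424 0.07      ]
knob [312.92156863 181.19607843] [306.82075472 188.18867925] [8, 7, 9, 13, 106] (array([ 0.5940954 , -0.05528893,  0.17745126]), np.float64(9.543729322385985e-05)) expect z~.18-.19Traceback (most recent call last):
  File "<stdin>", line 15, in <module>
  File "h.py", line 13, in cen
    n,l,s,ct=cv2.connectedComponentsWithStats(m[y0:y1,x0:x1].astype(np.uint8)); i=1+np.argmax(s[1:,4]); return ct[i]+[x0,y0], s[i].tolist()
                                                                                    ~~~~~~~~~^^^^^^^^^
    return _wrapfunc(a, 'argmax', axis=axis, out=out, **kwds)
    return bound(*args, **kwds)
ValueError: attempt to get argmax of an empty sequence
```

Units first: turns go in shares of 180 degrees. So 10.3 degrees / 180 = 0.0572.

{"method": "move_arm", "body": {"travel": [[0.04, -0.02, -0.02], [0.08, -0.045, -0.05], [0.12, -0.07, -0.05], [0.16, -0.095, -0.05], [0.2, -0.12, -0.05], [0.24, -0.143, -0.05], [0.28, -0.167, -0.05], [0.32, -0.19, -0.05], [0.36, -0.214, -0.05], [0.4, -0.238, -0.05]], "dr": [[0, 0, 0.0056], [0, 0, 0.0111], [0, 0, 0.0167], [0, 0, 0.0222], [0, 0, 0.0278], [0, 0, 0.0333], [0, 0, 0.0389], [0, 0, 0.0444], [0, 0, 0.05], [0, 0, 0.0572]], "grip": 0.06}}

```text
time_s: 1.3
position: [0.4556, -0.1877, 0.3035]
orientation: [[0.999, 0.047, 0.0], [0.047, -0.999, -0.0], [0.0, 0.0, -1.0]]
ft_force: [1.3, -0.5, -0.7]
gripper_width: 0.703
gripper_force: 0.0
```

```bash
cat >> h.py <<'E'
def go(P):
    s=observe(); R=np.array(s["orientation"]); d=np.array(P)-s["position"]
    print("t",round(s["time_s"],2),"pos",np.round(s["position"],4),"x",R[:,0].round(3),"z",R[:,2].round(3),"shift",(R.T@d).round(4),"F",np.round(s["ft_force"],1),"w",s["gripper_width"],"gf",s["gripper_force"])
E
python3 - <<'E'
from h import *
go([.594,-.055,.25]); c=capture("wrist"); cv2.imwrite("pics/w1.png",c["image"])
t=capture("top"); s=capture("side")
crop=lambda a,b:(a/3.4+200-.35,b/3.4+90-.35)
p1=crop(717,433); p2=(230/3+230-.3,431/3+150-.3)
print("pin top tri",tri(t,p1,s,p2),plane(t,*p1,.138),plane(s,*p2,.138))
print("collar side",plane(s,228/3+230-.3,505/3+150-.3,.069))
E
```

```text
t 1.3 pos [ 0.4556 -0.1877  0.3035] x [0.999 0.047 0.   ] z [ 0. -0. -1.] shift [ 0.1445 -0.126   0.0535] F [ 1.3 -0.5 -0.7] w 0.7031492457808052 gf 0.0
pin top tri (array([ 0.50028221, -0.34932174,  0.13674427]), np.float64(0.0021378433106992284)) [ 0.50113943 -0.34916292  0.138     ] [ 0.4987467  -0.35052328  0.138     ]
collar side [ 0.49946893 -0.3529197   0.069     ]
```

{"method": "move_arm", "body": {"travel": [[0.03, -0.026, 0], [0.06, -0.052, 0], [0.09, -0.078, 0], [0.12, -0.104, 0], [0.144, -0.126, 0], [0.1445, -0.126, 0.03], [0.1445, -0.126, 0.053], [0.1445, -0.126, 0.053]], "dr": [[0, 0, 0], [0, 0, 0], [0, 0, 0], [0, 0, 0], [0, 0, 0], [0, 0, 0], [0, 0, 0], [0, 0, 0]]}}

```text
time_s: 2.25
position: [0.5904, -0.0573, 0.2456]
orientation: [[0.999, 0.047, -0.009], [0.047, -0.999, 0.001], [-0.009, -0.002, -1.0]]
ft_force: [-0.1, -0.4, -0.1]
gripper_width: 0.706
gripper_force: 0.0
```

```bash
python3 - <<'E'
from h import *
go([.594,-.055,.19]); c=capture("wrist"); cv2.imwrite("pics/w2.png",c["image"])
print(np.round(c["position"],3), proj(c,[.594,-.055,.196]))
E
```

```text
t 2.25 pos [ 0.5904 -0.0573  0.2456] x [ 0.999  0.047 -0.009] z [-0.009  0.001 -1.   ] shift [ 0.0042 -0.002   0.0556] F [-0.1 -0.4 -0.1] w 0.7058545000769008 gf 0.0
[ 0.663 -0.054  0.364] [275.6636239  249.96182792]
```

View pics/w2.png

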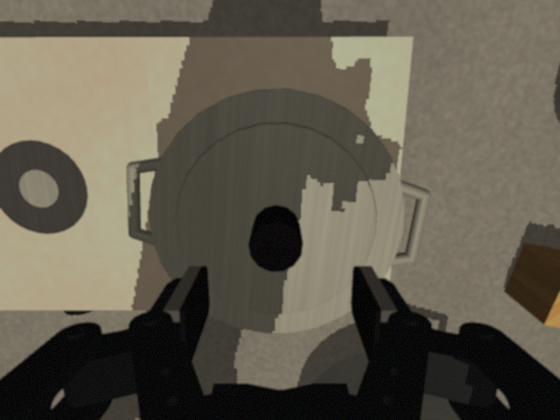

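The wrist view shows the knob centred between the fingers at (276,245), where the measurement predicted it. The small ring is at (40,187).

{"method": "move_arm", "body": {"travel": [[0, 0, 0], [0, 0, 0.015], [0, 0, 0.035], [0, 0, 0.05], [0, 0, 0.05], [0, 0, 0.05]], "dr": [[0, 0, 0], [0, 0, 0], [0, 0, 0], [0, 0, 0], [0, 0, 0], [0, 0, 0]]}}

```text
time_s: 2.9
position: [0.5932, -0.0571, 0.2022]
orientation: [[0.999, 0.047, 0.002], [0.047, -0.999, -0.001], [0.002, 0.001, -1.0]]
ft_force: [-0.1, -0.2, 0.4]
gripper_width: 0.699
gripper_force: 0.0
```

{"method": "move_arm", "body": {"travel": [[0.001, -0.002, 0.008], [0.001, -0.002, 0.012], [0.001, -0.002, 0.012]], "dr": [[0, 0, 0], [0, 0, 0], [0, 0, 0]]}}

```text
time_s: 3.2
position: [0.5935, -0.0543, 0.1879]
orientation: [[0.999, 0.048, -0.001], [0.048, -0.999, 0.0], [-0.001, -0.0, -1.0]]
ft_force: [-0.1, -0.5, -0.1]
gripper_width: 0.7
gripper_force: 0.0
```

{"method": "move_arm", "body": {"travel": [[0, 0, 0], [0, 0, 0], [0, 0, 0], [0, 0, 0], [0, 0, 0], [0, 0, 0]], "dr": [[0, 0, 0], [0, 0, 0], [0, 0, 0], [0, 0, 0], [0, 0, 0], [0, 0, 0]], "grip": 0.018}}

```text
time_s: 3.8
position: [0.5938, -0.0548, 0.1888]
orientation: [[0.999, 0.048, 0.001], [0.048, -0.999, -0.001], [0.001, 0.001, -1.0]]
ft_force: [-0.1, -2.5, 1.0]
gripper_width: 0.31
gripper_force: 59.9
```

```bash
python3 - <<'E'
from h import *
go([.594,-.055,.19])
E
```

```text
t 3.8 pos [ 0.5938 -0.0548  0.1888] x [0.999 0.048 0.001] z [ 0.001 -0.001 -1.   ] shift [ 0.0001  0.0002 -0.0012] F [-0.1 -2.5  1. ] w 0.30974446248494786 gf 59.856242537498474
```

{"method": "move_arm", "body": {"travel": [[0, -0.004, 0], [0, -0.012, 0], [0, -0.022, 0], [0, -0.032, 0], [0, -0.042, 0], [0, -0.052, 0], [0, -0.062, 0], [0.001, -0.072, 0], [0.001, -0.082, 0], [0.001, -0.09, 0]], "dr": [[0, 0, 0], [0, 0, 0], [0, 0, 0], [0, 0, 0], [0, 0, 0], [0, 0, 0], [0, 0, 0], [0, 0, 0], [0, 0, 0], [0, 0, 0]]}}

```text
time_s: 4.8
position: [0.5909, 0.0336, 0.189]
orientation: [[0.999, 0.047, 0.002], [0.047, -0.999, -0.005], [0.001, 0.005, -1.0]]
ft_force: [0.8, -6.8, 5.1]
gripper_width: 0.313
gripper_force: 60.5
```

```bash
python3 - <<'E'
from h import *
go([.586,.143,.189])
E
```

```text
t 4.8 pos [0.5909 0.0336 0.189 ] x [0.999 0.047 0.001] z [ 0.002 -0.005 -1.   ] shift [ 0.0002 -0.1095 -0.0006] F [ 0.8 -6.8  5.1] w 0.31267388053402856 gf 60.487507581710815
```

{"method": "move_arm", "body": {"travel": [[0, -0.008, 0], [0, -0.019, 0], [0, -0.03, 0], [0, -0.042, 0], [0, -0.055, 0], [0, -0.067, 0], [0, -0.08, 0], [0, -0.092, 0], [0, -0.102, 0], [0, -0.108, 0]], "dr": [[0, 0, 0], [0, 0, 0], [0, 0, 0], [0, 0, 0], [0, 0, 0], [0, 0, 0], [0, 0, 0], [0, 0, 0], [0, 0, 0], [0, 0, 0]]}}

```text
time_s: 5.8
position: [0.5873, 0.1187, 0.1888]
orientation: [[0.997, 0.083, -0.001], [0.083, -0.996, 0.01], [0.0, -0.01, -1.0]]
ft_force: [-0.4, -7.8, 3.1]
gripper_width: 0.31
gripper_force: 61.2
```

{"method": "move_arm", "body": {"travel": [[0, 0, 0], [0, 0, 0], [0, 0, 0], [0, 0, 0]], "dr": [[0, 0, 0], [0, 0, 0], [0, 0, 0], [0, 0, 0]]}}

```text
time_s: 6.2
position: [0.5873, 0.1191, 0.1889]
orientation: [[0.997, 0.083, -0.001], [0.083, -0.996, 0.012], [0.0, -0.012, -1.0]]
ft_force: [0.3, -4.6, 3.5]
gripper_width: 0.307
gripper_force: 61.3
```

```bash
python3 - <<'E'
from h import *
go([.586,.143,.189])
E
```

```text
t 6.2 pos [0.5873 0.1191 0.1889] x [0.997 0.083 0.   ] z [-0.001  0.012 -1.   ] shift [ 0.0006 -0.0239  0.0001] F [ 0.3 -4.6  3.5] w 0.3067610564705405 gf 61.34020686149597
```

```bash
python3 - <<'E'
from h import *
s=observe();print(np.round(s["joints"],3)); c=capture("top"); cv2.imwrite("pics/t3.png",cv2.resize(c["image"][100:300,180:430],None,fx=3,fy=3))
E
```

```text
[0.082 0.236 0.179 1.514 0.012 3.141]
```

View pics/t3.png

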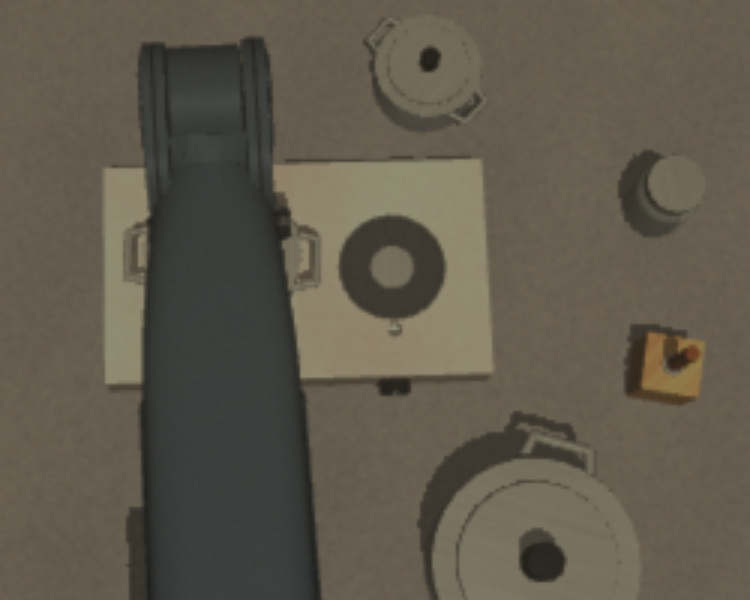

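Joint 6 hit its limit of 3.14, so I need to let the tool yaw with the motion. The picture also shows the big ring at (392,266) of the crop with the reset hole just in front at (394,327).

Converted, -12 degrees / 180 = -0.0667.

{"method": "move_arm", "body": {"travel": [[0, 0, 0], [0, 0, 0], [0, 0, 0], [0, 0, 0], [0, 0, 0], [0, 0, 0]], "dr": [[0, 0, -0.0111], [0, 0, -0.0222], [0, 0, -0.0333], [0, 0, -0.0444], [0, 0, -0.0556], [0, 0, -0.0667]]}}

```text
time_s: 6.85
position: [0.5859, 0.1189, 0.1888]
orientation: [[0.958, 0.288, -0.004], [0.288, -0.958, 0.012], [-0.0, -0.012, -1.0]]
ft_force: [-3.3, -6.7, 4.2]
gripper_width: 0.311
gripper_force: 61.5
```

```bash
python3 - <<'E'
from h import *
go([.586,.143,.189]); print(np.round(observe()["joints"],3))
E
```

```text
t 6.85 pos [0.5859 0.1189 0.1888] x [ 0.958  0.288 -0.   ] z [-0.004  0.012 -1.   ] shift [ 0.007  -0.0231  0.0001] F [-3.3 -6.7  4.2] w 0.3114429062108676 gf 61.532185077667236
[0.082 0.235 0.179 1.517 0.012 2.931]
```

{"method": "move_arm", "body": {"travel": [[0.002, -0.006, 0], [0.004, -0.014, 0], [0.006, -0.02, 0], [0.007, -0.024, 0], [0.007, -0.024, 0], [0.007, -0.024, 0]], "dr": [[0, 0, 0], [0, 0, 0], [0, 0, 0], [0, 0, 0], [0, 0, 0], [0, 0, 0]]}}

```text
time_s: 7.45
position: [0.5871, 0.1449, 0.1889]
orientation: [[0.957, 0.289, -0.001], [0.289, -0.957, 0.014], [0.003, -0.014, -1.0]]
ft_force: [1.3, -4.6, 2.6]
gripper_width: 0.309
gripper_force: 61.3
```

```bash
python3 - <<'E'
from h import *
go([.586,.143,.189]); print(np.round(observe()["joints"],3))
c=capture("top");im=c["image"]
g=im.max(2); r,b=cen(g<90,288,165,335,210); P=plane(c,*r,.07); print("big ring",r,b,P)
r,b=cen(g<125,300,205,324,214); print("hole",r,b,plane(c,*r,.07), "nominal",P-np.array([.999,.047,0])*.066)
E
```

```text
t 7.45 pos [0.5871 0.1449 0.1889] x [0.957 0.289 0.003] z [-0.001  0.014 -1.   ] shift [-0.0016  0.0015 -0.0001] F [ 1.3 -4.6  2.6] w 0.3093175859348707 gf 61.29447519779205
[0.124 0.249 0.196 1.516 0.014 2.973]
big ring [310.20153061 188.63265306] [5, 7, 35, 34, 784] [ 0.59620742 -0.05625298  0.07      ]
hole [310.86842105 207.        ] [4, 0, 14, 7, 38] [ 0.53769382 -0.05868724  0.07      ] nominal [ 0.53027342 -0.05935498  0.07      ]
```

{"method": "move_arm", "body": {"travel": [[0, 0, 0], [0, 0, 0], [0, 0, 0], [0, 0, 0], [0, 0, -0.02], [0, 0, -0.05], [0, 0, -0.08]], "dr": [[0, 0, 0], [0, 0, 0], [0, 0, 0], [0, 0, 0], [0, 0, 0], [0, 0, 0], [0, 0, 0]], "grip": 0.06}}

```text
time_s: 8.2
position: [0.5862, 0.1455, 0.2688]
orientation: [[0.957, 0.29, -0.004], [0.29, -0.957, 0.019], [0.002, -0.019, -1.0]]
ft_force: [0.1, 0.7, 0.5]
gripper_width: 0.703
gripper_force: 0.0
```

```bash
python3 - <<'E'
from h import *
go([.5,-.35,.26])
E
```

```text
t 8.2 pos [0.5862 0.1455 0.2688] x [0.957 0.29  0.002] z [-0.004  0.019 -1.   ] shift [-2.262e-01  4.493e-01 -2.000e-04] F [0.1 0.7 0.5] w 0.7026133254238056 gf 0.0
```

Converted, -1.1 degrees / 180 = -0.0061.

{"method": "move_arm", "body": {"travel": [[-0.02, 0.04, 0], [-0.04, 0.08, 0], [-0.06, 0.12, 0], [-0.08, 0.16, 0], [-0.1, 0.2, 0], [-0.12, 0.24, 0], [-0.14, 0.28, 0], [-0.16, 0.32, 0], [-0.18, 0.36, 0], [-0.2, 0.4, 0]], "dr": [[-0.0011, 0, 0], [-0.0022, 0, 0], [-0.0033, 0, 0], [-0.0044, 0, 0], [-0.0061, 0, 0], [-0.0061, 0, 0], [-0.0061, 0, 0], [-0.0061, 0, 0], [-0.0061, 0, 0], [-0.0061, 0, 0]]}}

```text
time_s: 9.2
position: [0.511, -0.297, 0.261]
orientation: [[0.957, 0.29, 0.005], [0.29, -0.957, 0.0], [0.005, 0.001, -1.0]]
ft_force: [0.5, 0.2, 0.8]
gripper_width: 0.701
gripper_force: 0.0
```

{"method": "move_arm", "body": {"travel": [[-0.013, 0.025, 0], [-0.026, 0.049, 0], [-0.026, 0.049, 0], [-0.026, 0.049, 0]], "dr": [[0, 0, 0], [0, 0, 0], [0, 0, 0], [0, 0, 0]]}}

```text
time_s: 9.6
position: [0.5005, -0.3501, 0.2606]
orientation: [[0.957, 0.289, 0.004], [0.289, -0.957, 0.001], [0.004, -0.0, -1.0]]
ft_force: [-0.0, -0.6, 0.3]
gripper_width: 0.7
gripper_force: 0.0
```

```bash
python3 - <<'E'
from h import *
go([.5,-.35,.108])
c=capture("wrist"); cv2.imwrite("pics/w4.png",c["image"]); print("pred top",proj(c,[.5,-.35,.138]),"collar",proj(c,[.5,-.35,.069]))
t=capture("top");im=t["image"]
k,b=cen(im.max(2)<45,230,160,270,200); print("knob",k,plane(t,*k,.179))
E
```

```text
t 9.6 pos [ 0.5005 -0.3501  0.2606] x [0.957 0.289 0.004] z [ 0.004  0.001 -1.   ] shift [-0.001  -0.0003  0.1526] F [-0.  -0.6  0.3] w 0.6999879665794043 gf 0.0
pred top [279.21135424 217.64725251] collar [279.3896354 195.4406727]
knob [245.125 185.375] [0.57668961 0.14174911 0.179     ]
```

View pics/w4.png

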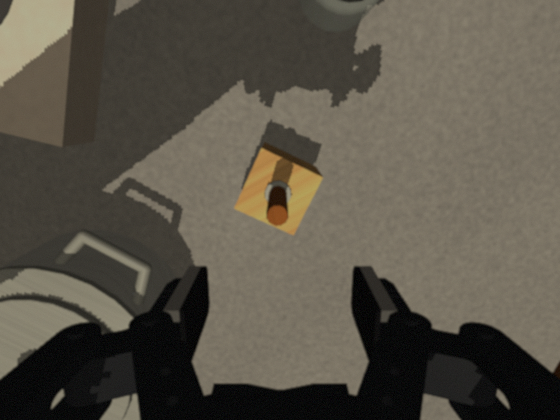

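The pin handle top is at (278,216), on the prediction. I'll check how close the big pot's handle is, and the pot's placement.

```bash
python3 - <<'E'
from h import *
t=capture("top");s=capture("side");it=t["image"];iS=s["image"]
k,b=cen(it.max(2)<45,230,160,270,200); print(k,b)
k2,b2=cen(iS.max(2)<45,250,120,300,190); print(k2,b2,tri(t,k,s,k2), proj(s,[.587,.144,.179]),proj(t,[.587,.144,.179]))
cv2.imwrite("pics/c5.png",np.hstack([cv2.resize(it[150:300,205:305],(400,600)),cv2.resize(iS[100:250,230:330],(400,600))]))
w=capture("wrist")
for p in((150,268),(180,218),(80,235)): print([plane(w,*p,z).round(3).tolist() for z in(.08,.12)])
for p in((371,256),(352,251),(369,247)): print("top",[plane(t,*p,z).round(3).tolist() for z in(.08,.12)])
E
```

```text
[245.         185.42857143] [12, 24, 7, 3, 7]
[281.9        148.77142857] [29, 24, 7, 11, 70] (array([0.58181671, 0.14141782, 0.17856074]), np.float64(0.010233760692479)) [281.65003731 148.3807046 ] [244.46129579 181.90127599]
[[0.405, -0.256, 0.08], [0.427, -0.266, 0.12]]
[[0.459, -0.272, 0.08], [0.473, -0.279, 0.12]]
[[0.418, -0.191, 0.08], [0.438, -0.209, 0.12]]
top [[0.388, -0.242, 0.08], [0.385, -0.233, 0.12]]
top [[0.402, -0.184, 0.08], [0.398, -0.177, 0.12]]
top [[0.416, -0.236, 0.08], [0.411, -0.228, 0.12]]
```

View pics/c5.png

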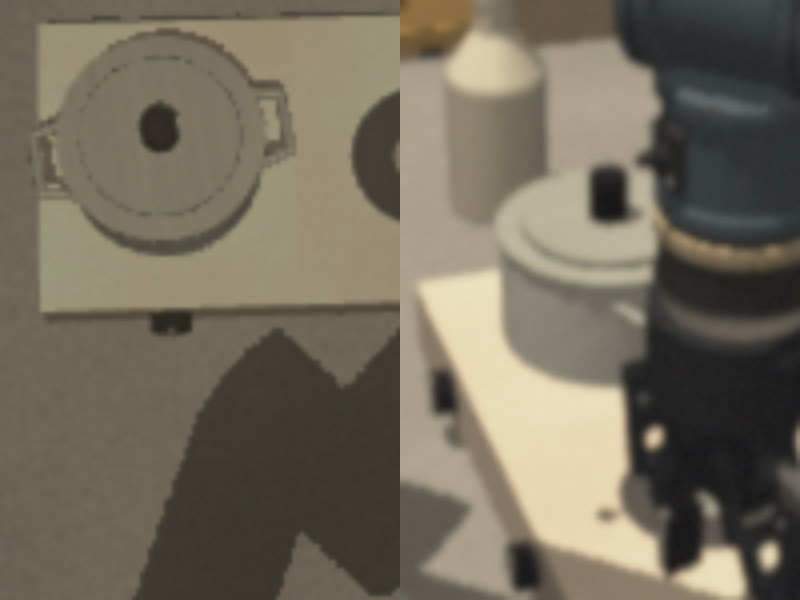

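The pot stands on the small ring with its knob at (245,182), matching the prediction. In the side view the reset hole is at about (282,229). Now descending on the pin.

Converted, -0.2 degrees / 180 = -0.0011.

{"method": "move_arm", "body": {"travel": [[-0.001, 0, 0.03], [-0.001, 0, 0.06], [-0.001, 0, 0.09], [-0.001, 0, 0.115], [-0.001, 0, 0.135], [-0.001, 0, 0.15], [-0.001, 0, 0.152], [-0.001, 0, 0.152]], "dr": [[0, -0.0011, 0], [0, -0.0011, 0], [0, -0.0011, 0], [0, -0.0011, 0], [0, -0.0011, 0], [0, -0.0011, 0], [0, -0.0011, 0], [0, -0.0011, 0]]}}

```text
time_s: 10.65
position: [0.5003, -0.3501, 0.1091]
orientation: [[0.957, 0.29, 0.0], [0.29, -0.957, -0.001], [-0.0, 0.001, -1.0]]
ft_force: [0.4, -0.5, 0.2]
gripper_width: 0.709
gripper_force: 0.0
```

{"method": "move_arm", "body": {"travel": [[0, 0, 0], [0, 0, 0], [0, 0, 0], [0, 0, 0], [0, 0, 0], [0, 0, 0], [0, 0, 0]], "dr": [[0, 0, 0], [0, 0, 0], [0, 0, 0], [0, 0, 0], [0, 0, 0], [0, 0, 0], [0, 0, 0]], "grip": 0.008}}

```text
time_s: 11.35
position: [0.5006, -0.3502, 0.1102]
orientation: [[0.957, 0.29, 0.002], [0.29, -0.957, -0.001], [0.001, 0.002, -1.0]]
ft_force: [-1.2, 3.5, 5.8]
gripper_width: 0.171
gripper_force: 58.3
```

```bash
python3 - <<'E'
from h import *
go([.5,-.35,.21]); s=capture("side"); print("hole side",plane(s,281.6,228.5,.07))
E
```

```text
t 11.35 pos [ 0.5006 -0.3502  0.1102] x [0.957 0.29  0.001] z [ 0.002 -0.001 -1.   ] shift [-0.0004 -0.0002 -0.0998] F [-1.2  3.5  5.8] w 0.1706102885545024 gf 58.26744854450226
hole side [ 0.53064431 -0.06053681  0.07      ]
```

{"method": "move_arm", "body": {"travel": [[0, 0, -0.01], [0, 0, -0.03], [0, 0, -0.055], [0, 0, -0.08], [0, 0, -0.1], [0, 0, -0.11], [0, 0, -0.11]], "dr": [[0, 0, 0], [0, 0, 0], [0, 0, 0], [0, 0, 0], [0, 0, 0], [0, 0, 0], [0, 0, 0]]}}

```text
time_s: 12.1
position: [0.5009, -0.3513, 0.221]
orientation: [[0.957, 0.289, 0.003], [0.289, -0.957, -0.004], [0.002, 0.005, -1.0]]
ft_force: [0.7, 0.0, -0.4]
gripper_width: 0.17
gripper_force: 58.3
```

```bash
python3 - <<'E'
from h import *
go([.5305,-.06,.215])
E
```

```text
t 12.1 pos [ 0.5009 -0.3513  0.221 ] x [0.957 0.289 0.002] z [ 0.003 -0.004 -1.   ] shift [ 0.1126 -0.2703  0.0048] F [ 0.7  0.  -0.4] w 0.1704551323308873 gf 58.33335220813751
```

Converted, 0.3 degrees / 180 = 0.0017.

{"method": "move_arm", "body": {"travel": [[0.008, -0.02, 0], [0.021, -0.05, 0], [0.035, -0.084, 0], [0.049, -0.118, 0], [0.063, -0.152, 0], [0.077, -0.186, 0], [0.09, -0.216, 0], [0.102, -0.245, 0], [0.11, -0.264, 0], [0.1126, -0.27, 0]], "dr": [[0, 0, 0], [0.0006, 0, 0], [0.0011, 0, 0], [0.0017, 0, 0], [0.0017, -0.0006, 0], [0.0017, -0.0006, 0], [0.0017, -0.0006, 0], [0.0017, -0.0006, 0], [0.0017, -0.0006, 0], [0.0017, -0.0006, 0]]}}

```text
time_s: 13.1
position: [0.5291, -0.0572, 0.2168]
orientation: [[0.956, 0.292, -0.005], [0.292, -0.956, 0.004], [-0.004, -0.005, -1.0]]
ft_force: [0.1, -0.5, -0.9]
gripper_width: 0.169
gripper_force: 58.5
```

{"method": "move_arm", "body": {"travel": [[0, 0, 0], [0, 0, 0], [0, 0, 0]], "dr": [[0, 0, 0], [0, 0, 0], [0, 0, 0]]}}

```text
time_s: 13.4
position: [0.5296, -0.0604, 0.2182]
orientation: [[0.958, 0.288, -0.003], [0.288, -0.958, 0.003], [-0.002, -0.004, -1.0]]
ft_force: [-1.2, 0.3, 0.5]
gripper_width: 0.171
gripper_force: 58.5
```

```bash
python3 - <<'E'
from h import *
go([.5305,-.06,.185]); s=capture("side"); p=np.array(observe()["position"]);z=np.array(observe()["orientation"])[:,2]
print("tip pred",proj(s,p+z*.105),"hole",proj(s,[.5305,-.06,.07]))
w=capture("wrist");print("wrist tip",proj(w,p+z*.105),"hole",proj(w,[.5305,-.06,.07]))
a=cv2.resize(s["image"][170:270,225:325],(400,400),interpolation=cv2.INTER_CUBIC)
u,v=proj(w,[.5305,-.06,.07]).astype(int);u0,v0=max(0,u-70),min(280,max(0,v-90))
b=cv2.resize(w["image"][v0:v0+140,u0:u0+140],(400,400));print(u0,v0)
cv2.imwrite("pics/c6.png",np.hstack([a,b]))
E
```

```text
t 13.4 pos [ 0.5296 -0.0604  0.2182] x [ 0.958  0.288 -0.002] z [-0.003  0.003 -1.   ] shift [ 0.0011 -0.      0.0332] F [-1.2  0.3  0.5] w 0.1712395804935946 gf 58.45252990722656
tip pred [281.23250324 214.68463257] hole [281.48653536 228.37975588]
wrist tip [279.50389728 224.09600508] hole [280.10349652 205.2699426 ]
210 115
```

View pics/c6.png

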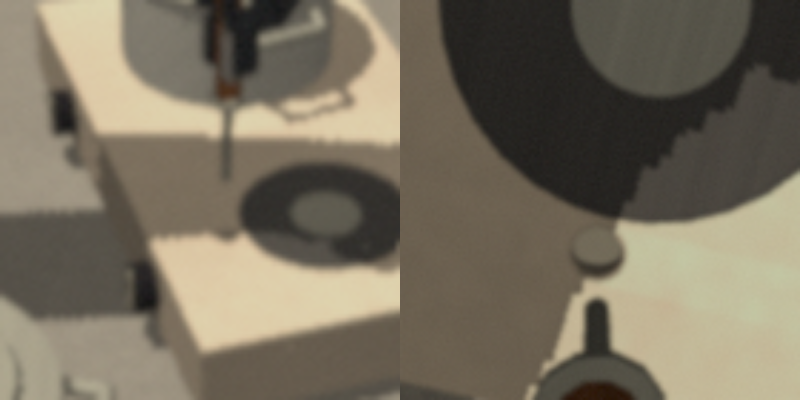

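The pin tip in the side view is at (281,215), as predicted, with the hole straight below it at (281,229). The wrist view shows the hole at (279,203) and the tip in line with it.

{"method": "move_arm", "body": {"travel": [[0.0015, 0, 0.01], [0.0015, 0, 0.025], [0.0015, 0, 0.034], [0.0015, 0, 0.04], [0.0015, 0, 0.045], [0.0015, 0, 0.05], [0.0015, 0, 0.055], [0.0015, 0, 0.055]], "dr": [[0, 0, 0], [0, 0, 0], [0, 0, 0], [0, 0, 0], [0, 0, 0], [0, 0, 0], [0, 0, 0], [0, 0, 0]]}}

```text
time_s: 14.3
position: [0.5307, -0.0585, 0.1628]
orientation: [[0.957, 0.29, -0.004], [0.29, -0.957, 0.003], [-0.003, -0.004, -1.0]]
ft_force: [0.3, 0.1, -0.9]
gripper_width: 0.168
gripper_force: 58.5
```

No contact force with the tip about 12 mm below the mouth, so it is in the hole.

{"method": "move_arm", "body": {"travel": [[0, 0.001, 0.004], [0, 0.001, 0.008], [0, 0.001, 0.011], [0, 0.001, 0.014], [0, 0.001, 0.016], [0, 0.001, 0.018], [0, 0.001, 0.018]], "dr": [[0, 0, 0], [0, 0, 0], [0, 0, 0], [0, 0, 0], [0, 0, 0], [0, 0, 0], [0, 0, 0]]}}

```text
time_s: 15.0
position: [0.5314, -0.0596, 0.146]
orientation: [[0.957, 0.289, -0.002], [0.289, -0.957, 0.003], [-0.001, -0.004, -1.0]]
ft_force: [-0.2, -0.1, 3.6]
gripper_width: 0.17
gripper_force: 58.7
```

{"method": "move_arm", "body": {"travel": [[0, 0, 0.001], [0, 0, 0.002], [0, 0, 0.003], [0, 0, 0.003], [0, 0, 0.003]], "dr": [[0, 0, 0], [0, 0, 0], [0, 0, 0], [0, 0, 0], [0, 0, 0]]}}

```text
time_s: 15.5
position: [0.5316, -0.0595, 0.1439]
orientation: [[0.957, 0.29, -0.001], [0.29, -0.957, 0.003], [-0.0, -0.003, -1.0]]
ft_force: [-1.1, 1.3, 7.7]
gripper_width: 0.17
gripper_force: 59.4
```

{"method": "move_arm", "body": {"travel": [[0, 0, 0.001], [0, 0, 0.0015], [0, 0, 0.0015], [0, 0, 0.0015], [0, 0, 0.0015]], "dr": [[0, 0, 0], [0, 0, 0], [0, 0, 0], [0, 0, 0], [0, 0, 0]]}}

```text
time_s: 16.0
position: [0.5319, -0.0595, 0.1438]
orientation: [[0.957, 0.29, 0.0], [0.29, -0.957, 0.003], [0.001, -0.003, -1.0]]
ft_force: [-3.1, 1.6, 12.2]
gripper_width: 0.174
gripper_force: 59.8
```

```bash
python3 - <<'E'
from h import *
go([.531,-.06,.144]); t=capture("top"); cv2.imwrite("pics/t7.png",np.hstack([cv2.resize(t["image"][140:240,200:300],(400,400)),cv2.resize(capture("side")["image"][130:260,220:350],(400,400))])); go([.531,-.06,.144])
E
```

```text
t 16.0 pos [ 0.5319 -0.0595  0.1438] x [0.957 0.29  0.001] z [ 0.     0.003 -1.   ] shift [-0.001   0.0002 -0.0002] F [-3.1  1.6 12.2] w 0.17405412564534256 gf 59.82629835605621
t 16.1 pos [ 0.5319 -0.0595  0.1438] x [0.957 0.29  0.001] z [-0.     0.003 -1.   ] shift [-0.001   0.0002 -0.0002] F [-3.4  1.2 12.5] w 0.1717461095548102 gf 59.825252294540405
```

View pics/t7.png

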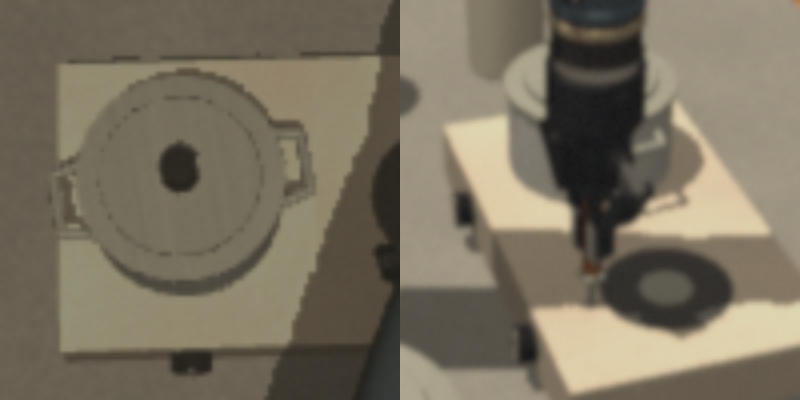

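The pin has hit the button's stop: 12.5 N with no further travel. The pot is centred with its knob at (245,182), and the pin's shaft is down in the hole at (592,295) of the picture.

```bash
python3 -c "
from workcell import sign_off
print(sign_off())"
```

```text
the job is handed in; nothing more can be done
None
```

The job is handed in at about 16 s: the pot stands on the middle of the small ring, and the gripped pin holds the reset button against its stop at about 12 N; the hand-in returned no verdict.

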